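# Stand up the seed tubes at the bench stop and pack the crate

## Task

Pack the seed bank crate with every seed tube and whichever of the black-stemmed jar, the orange canister and the green slide case are out on the bench, all upright and standing on the crate floor. The tubes are lying down: in the order red, blue, yellow (some may be missing), butt the foot of each against the aluminium stop, raise it by its cap until it stands fully upright on the bench there, and only then lift it into the crate. Leave the white-capped reagent jar, the wash bottle, the beaker, the dish, the forceps and the notebook where they are.

Things in the scene. Friction and masses are not known exactly. Their poses are not given: they have to be found in the camera images.
- stop: fixed aluminium angle screwed to the bench, on the right: an upright plate 320 mm long, 75 mm high, 12 mm thick. Origin: on the bench, middle of the foot of its working face; x runs along the face, y points straight out of the face towards the tubes, z up.
- tube_red: seed tube, 0.4 kg, 180 mm long: aluminium cylinder 56 mm across, red band, flush black square foot 56 x 56 x 12 mm, red cap 28 mm across to grip by, 125 to 180 mm from the foot; centre of mass 60 mm from the foot. Origin: centre of the foot face; x runs from foot to cap; y, z square to the foot. Starts lying flat (axis 28 mm up; does not roll), foot towards the stop. May be absent.
- tube_blue: seed tube, 0.4 kg, 180 mm long: aluminium cylinder 56 mm across, blue band, flush black square foot 56 x 56 x 12 mm, blue cap 28 mm across to grip by, 125 to 180 mm from the foot; centre of mass 60 mm from the foot. Origin: centre of the foot face; x runs from foot to cap; y, z square to the foot. Starts lying flat (axis 28 mm up; does not roll), foot towards the stop. May be absent.
- tube_yellow: seed tube, 0.4 kg, 180 mm long: aluminium cylinder 56 mm across, yellow band, flush black square foot 56 x 56 x 12 mm, yellow cap 28 mm across to grip by, 125 to 180 mm from the foot; centre of mass 60 mm from the foot. Origin: centre of the foot face; x runs from foot to cap; y, z square to the foot. Starts lying flat (axis 28 mm up; does not roll), foot towards the stop. May be absent.
- crate_in (a point): centre of the inner floor of the fixed open blue crate on the left, floor 6 mm above the bench; inside it is 140 mm along its x and 192 mm along its y, walls 6 mm thick, rim 54 mm above this point. Two rows of three just fit: tubes in one row along y, the other items in the other, the case with its 70 mm side along x.
- jar: amber specimen jar with a black lid, 56 mm in diameter, 55 mm high, about 0.25 kg, with a black round stem 28 mm in diameter and 40 mm tall on top to grip by (95 mm in all). Origin: centre of its underside, z up. Starts standing on the bench. May be absent.
- canister: orange desiccant canister with a white paper band, 56 mm in diameter, 55 mm high, about 0.25 kg, with a white round stem 28 mm in diameter and 40 mm tall on top to grip by (95 mm in all). Origin: centre of its underside, z up. Starts standing on the bench. May be absent.
- case: green slide case 70 mm (its x) by 56 mm (its y), 55 mm high, about 0.25 kg, with a black upright handle on top 30 mm along x, 18 mm along y, 40 mm tall (95 mm in all). Origin: centre of its underside, z up. Starts standing on the bench. May be absent.
- petri: clear shallow dish 90 mm across, 16 mm high, a bystander; origin at its underside
- wash: white wash bottle with a red cap, 64 mm across, 150 mm high, a bystander; origin at its underside
- beaker: glass beaker 70 mm across, 100 mm high, a bystander; origin at its underside
- forceps: steel forceps 110 mm long, a bystander lying on the bench; origin at the middle of the underside
- notebook: blue notebook 150 x 210 x 15 mm, a bystander; origin at its underside
- reagent: amber reagent jar with a white cap, 56 mm across, 90 mm high, with no grip stem, a bystander which is not to be packed; origin at its underside

How it is judged:
On the way, in this order (a step that is already met when the one before it is completed fails the run):
1. the red tube is on its way up (tilted 20 to 70 degrees from vertical) with its foot butting on the stop (contact force between tube_red and stop above 0.3 N and angle between tube_red's own x axis and vertical between 0.35 and 1.25 rad), for 0.1 s.
2. the red tube is upright (within 6 degrees) with its foot on the bench in front of the stop (angle between tube_red's own x axis and vertical below 0.1 rad and height (world z) of tube_red below 0.008 m and y of tube_red in the frame of stop between 0 and 0.09 m), for 0.2 s.
3. the blue tube is on its way up (tilted 20 to 70 degrees from vertical) with its foot butting on the stop (contact force between tube_blue and stop above 0.3 N and angle between tube_blue's own x axis and vertical between 0.35 and 1.25 rad), for 0.1 s.
4. the blue tube is upright (within 6 degrees) with its foot on the bench in front of the stop (angle between tube_blue's own x axis and vertical below 0.1 rad and height (world z) of tube_blue below 0.008 m and y of tube_blue in the frame of stop between 0 and 0.09 m), for 0.2 s.
5. the yellow tube is on its way up (tilted 20 to 70 degrees from vertical) with its foot butting on the stop (contact force between tube_yellow and stop above 0.3 N and angle between tube_yellow's own x axis and vertical between 0.35 and 1.25 rad), for 0.1 s.
6. the yellow tube is upright (within 6 degrees) with its foot on the bench in front of the stop (angle between tube_yellow's own x axis and vertical below 0.1 rad and height (world z) of tube_yellow below 0.008 m and y of tube_yellow in the frame of stop between 0 and 0.09 m), for 0.2 s.
At the end, for the whole second after the job is handed in: Every tube, jar, canister and case that is present stands in the crate: upright within 6 degrees, underside within 6 mm of the crate floor, its centre within 46 mm (crate x) and 72 mm (crate y) of the middle of the floor, at rest (x of tube_red in the frame of crate_in between -0.046 and 0.046 m and y of tube_red in the frame of crate_in between -0.072 and 0.072 m and z of each of tube_red, tube_blue, tube_yellow, jar, canister, case in the frame of crate_in below 0.006 m and angle between each of tube_red, tube_blue, tube_yellow's own x axis and vertical below 0.1 rad and linear speed of each of tube_red, tube_blue, tube_yellow, jar, canister, case below 0.03 m/s and x of tube_blue in the frame of crate_in between -0.046 and 0.046 m and y of tube_blue in the frame of crate_in between -0.072 and 0.072 m and x of tube_yellow in the frame of crate_in between -0.046 and 0.046 m and y of tube_yellow in the frame of crate_in between -0.072 and 0.072 m and x of jar in the frame of crate_in between -0.046 and 0.046 m and y of jar in the frame of crate_in between -0.072 and 0.072 m and angle between each of jar, canister, case's own z axis and vertical below 0.1 rad and x of canister in the frame of crate_in between -0.046 and 0.046 m and y of canister in the frame of crate_in between -0.072 and 0.072 m and x of case in the frame of crate_in between -0.046 and 0.046 m and y of case in the frame of crate_in between -0.072 and 0.072 m); the robot touches nothing.
It fails at once if a bystander (dish, wash bottle, beaker, forceps, notebook, reagent jar) is moved more than 30 mm (distance of any of petri, wash, beaker, forceps, notebook, reagent from where it was at the start of the episode above 0.03 m).
Of tube_red, tube_blue, tube_yellow only 2 to 3 are there at a start; the rules pass over those that are not, and their reading is None.
Of jar, canister, case only 2 to 3 are there at a start; the rules pass over those that are not, and their reading is None.
At some moment in a run one of tube_red, tube_blue, tube_yellow, jar, canister, case may be knocked a few centimetres aside while the robot is not near it.
Once in a run the grip may slacken for a moment while it holds something.
It also fails if it takes over 210 s, if anything falls off the work surface, if the arm or the gripper's body presses on something with over 40 N, if the wrist force passes 120 N, or if a joint passes its speed limit or range.

## Robot

A 6-joint arm with a two-finger parallel gripper is mounted at the origin on the work surface. World frame = base frame: x ahead of the robot, y to its left, z up, the work surface at z = 0. Lengths are in m, angles in rad, forces in N, time in s.
With the tool pointing down it reaches from about 0.3 to 0.875 m from the base axis. Payload 6.4 kg.
Tool frame: the origin (TCP) lies on the centre line of the jaws, within the pads' length; the fingertips stand 17 mm ahead of it and the grasp point (between the pads) lies 2 mm behind it; z points along the fingers, y is the line along which they close (so a half turn about z gives the same grasp; the last joint's range is limited). The gripper opens to 85 mm and grips with 20 to 120 N. Pads are 22 mm wide; open, the fingers measure 114 mm over their backs; the gripper's body (76 mm by 85 mm) begins 54 mm behind the grasp point. The pads swing forward as they close: fully open they stand 13 mm farther back than shut.
Start: joints at [0.967, 0.181, 1.607, -0, 1.354, -0.206], TCP at [0.223, 0.53, 0.248] pointing down, gripper open.
Joint ranges: [-2.99, 2.99], [-0.89, 2.07], [0.3, 2.58], [-1.14, 4.28], [0, 2.63], [-3.12, 3.12]. Speed limits (rad/s): [2.57, 2.57, 3.01, 3.14, 3.14, 3.14].

## Interface

Orientations are given as a 3x3 rotation matrix whose columns are the frame's x, y, z axes.
In Python, from cell import r, vision, job_done gives the robot as it stands (r), with the cameras (vision) and the job as plain functions. Calls block until the motion is done:
- r.move_ptp(position, orientation): joint-space move of the TCP to a pose.
- r.move_straight(position, orientation=None, max_speed=0.15, threshold=None): straight line of the TCP; orientation=None keeps the orientation; max_speed is the mean speed in m/s. With threshold (N) it stops when the force on the tool has changed by that much, and returns True; else False.
- r.set_joints(angles): joint-space move.
- r.ungrasp() and r.gripper_close(grasp_force=None): open the fingers fully, or close them until they stop; grasp_force is the grip in N (None keeps the last).
- r.dwell(seconds).
- r.inverse_kinematics(position, orientation): joint angles nearest the present ones, or None.
- r.observe(): the state.
- vision.grab_frame(name): name is "side" or "top" or "wrist"; returns the picture (420x560x3 uint8, red, green, blue); there is no depth.
- vision.camera_params(name): a dict with "K" (3x3 intrinsics, pixels), "origin" and "rotation" of the camera in the world; the wrist camera has in their place "T_tool_cam" (4x4, takes a point from camera to tool coordinates, whose origin is the TCP and whose axes are the flange's). Camera axes: x right, y up, looking along -z (the intrinsics and any distortion apply to the point x, -y, -z); pixel columns grow to the right and rows downward; lengths in m; the calibration is good to about 2 mm. A picture is of the moment at which its call begins: read the wrist's pose just before it. camera_params takes no time and is no camera call.
A pose or a line that the arm cannot do raises r.MotionError and nothing moves.
- job_done(): hands the job in; it is judged then, once.
The state is a dict: "clock": time; "qpos": joint angles; "joint_velocities": joint speeds; "tau": joint torques, N m; "eef_pos": TCP position; "orientation": TCP orientation; "contact_force": force on the tool from outside, world axes, zero at the start; "ft_torque": the same for the moment, N m; "opening": finger opening in m; "grip_force": force on a finger pad.
Only numpy, scipy, OpenCV 4.12 (cv2) and the standard library are available. Lean on these libraries where they do the work, as an engineer would, in place of code of your own. Each camera call takes 0.05 s, during which the arm holds its last target. There are 200 camera calls.

## Working session

There is one attempt and no reset: what is moved stays moved. The work goes in short steps, each a Python script; the robot and the scene stay as the last script left them, time stands still between calls to the robot, and variables do not carry over. Pictures are saved under pics/ and viewed, at most 14 in all, crops included, and the job is handed in when it is done.

```bash
ls; mkdir -p pics
python3 - <<'E'
from cell import r, vision, job_done
import cv2,numpy as np
for n in("top","side"):
    im=vision.grab_frame(n); cv2.imwrite(f"pics/{n}0.png",cv2.resize(im[:,:,::-1],(800,600),interpolation=cv2.INTER_CUBIC))
    print(vision.camera_params(n))
print(vision.camera_params("wrist")); print(r.observe())
E
```

```text
cell.py
pics
{'K': array([[496.83611383,   0.        , 282.80997294],
       [  0.        , 496.83611383, 208.20480165],
       [  0.        ,   0.        ,   1.        ]]), 'origin': array([ 0.35187294, -0.07724572,  1.33389417]), 'rotation': array([[-0.02347809,  0.98686083, -0.1598577 ],
       [-0.99972085, -0.02275269,  0.00636687],
       [ 0.00264602,  0.15996256,  0.98711954]])}
{'K': array([[477.20744808,   0.        , 275.56590815],
       [  0.        , 477.20744808, 208.85331887],
       [  0.        ,   0.        ,   1.        ]]), 'origin': array([-0.10610929, -1.04374068,  0.94569438]), 'rotation': array([[ 0.80809682,  0.37551126, -0.45384009],
       [-0.58858248,  0.48406217, -0.64749863],
       [-0.02345621,  0.79036391,  0.61218845]])}
{'K': array([[339.48494519,   0.        , 276.631115  ],
       [  0.        , 339.48494519, 212.15642893],
       [  0.        ,   0.        ,   1.        ]]), 'T_tool_cam': array([[-2.26288635e-04,  9.56483420e-01,  2.91786593e-01,
         7.44738264e-02],
       [ 9.99999443e-01,  5.17224388e-04, -9.19946459e-04,
         1.404
[... 293 characters left out ...]
5379269e+00, -2.06327875e-01]), 'joint_velocities': array([ 0.00150777, -0.00168734, -0.0026358 ,  0.00025282,  0.00168667,
       -0.0008911 ]), 'tau': array([ 1.20681190e-03, -4.45874655e+01, -3.52236879e+01, -1.99371084e-04,
        4.09134620e-03, -1.36032487e-06]), 'eef_pos': array([0.2224636 , 0.52972904, 0.24749024]), 'orientation': array([[-9.21929856e-01,  3.87355867e-01, -8.79208134e-04],
       [ 3.87356733e-01,  9.21929040e-01, -1.26746448e-03],
       [ 3.19607708e-04, -1.50908054e-03, -9.99998810e-01]]), 'contact_force': array([-0.33660207, -0.4469952 , -0.14173809]), 'ft_torque': array([ 0.02187573,  0.04181397, -0.03869396]), 'grip_force': 0.0, 'opening': 0.08533379951401415}
```

View pics/top0.png

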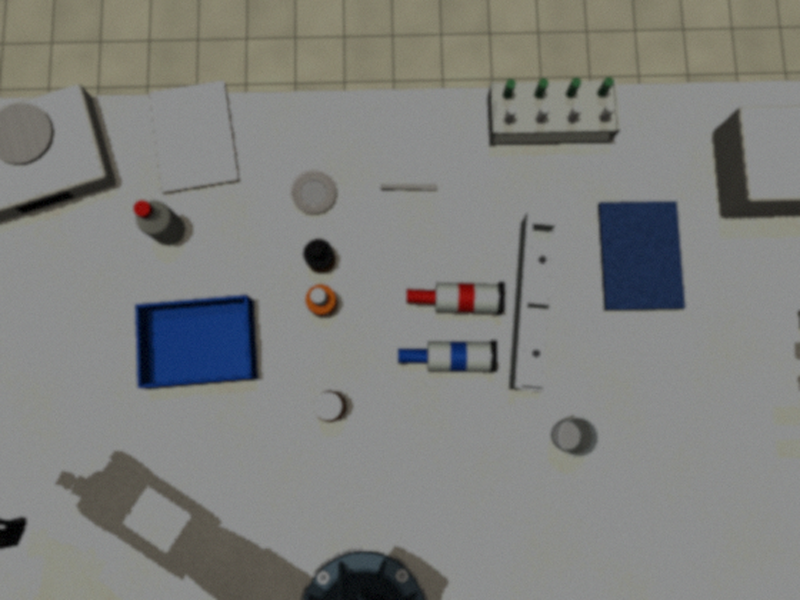

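View pics/side0.png

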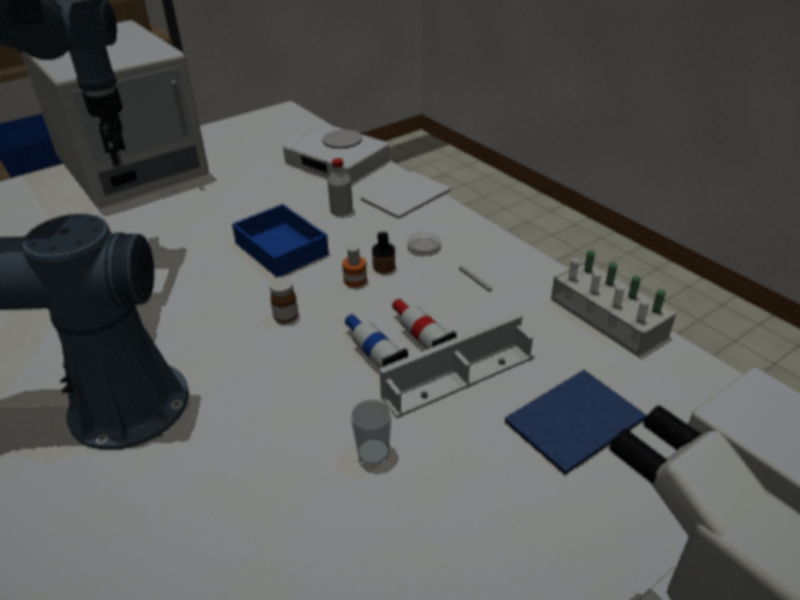

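The top view shows the red tube (cap at 408,297 to foot at 503,297) and the blue tube (398,355 to 495,355), both in front of the stop, whose face runs from (525,215) to (513,387). There is no yellow tube and no case. The jar is at (319,255), the canister at (321,298), the reagent jar at (330,405), and the crate is at (136-256, 297-387). The side view agrees. Next I'll enlarge the relevant areas.

```bash
cat > h.py <<'E'
from cell import r, vision, job_done
import cv2,numpy as np
def pix2w(uv,z,name="top",P=None):
    c=vision.camera_params(name); R,o=(c["rotation"],c["origin"]) if P is None else P
    u=np.atleast_2d(np.array(uv,float)); K=c["K"]
    d=np.c_[(u[:,0]-K[0,2])/K[0,0],-(u[:,1]-K[1,2])/K[1,1],-np.ones(len(u))]@R.T
    return o+d*((np.broadcast_to(z,len(u))-o[2])/d[:,2])[:,None]
def wristpose():
    s=r.observe(); T=np.array(vision.camera_params("wrist")["T_tool_cam"]); R=s["orientation"]
    return R@T[:3,:3], s["eef_pos"]+R@T[:3,3]
def down(yaw):   # tool z down; closing line (y) at angle yaw from world x
    y=np.array([np.cos(yaw),np.sin(yaw),0]); z=np.array([0,0,-1.]); return np.c_[np.cross(y,z),y,z]
E
python3 - <<'E'
from h import *
im=cv2.imread("pics/top0.png")  # 800x600
im=cv2.resize(vision.grab_frame("top")[:,:,::-1],None,fx=5,fy=5,interpolation=cv2.INTER_CUBIC)
cv2.imwrite("pics/c1.png",im[145*5:145*5+600,265*5:265*5+650]); cv2.imwrite("pics/c2.png",im[160*5:160*5+600,85*5:85*5+800])
# rough
s=0.7
for n,p,z in [("red",[(408,297),(503,297)],.028),("blue",[(398,355),(495,355)],.028),("stop",[(525,215),(513,387)],.075),("jar",[(319,250)],.095),("can",[(319,295)],.095),("crate",[(136,305),(250,297),(256,380),(140,387)],.06),("reag",[(330,405)],.09),("beaker",[(567,434)],.1),("wash",[(143,208)],.15),("notebook",[(600,204)],.0)]:
    print(n,pix2w(np.array(p)*s,z).round(3)[:,:2].tolist())
E
```

```text
red [[0.564, -0.093], [0.56, -0.27]]
blue [[0.456, -0.072], [0.452, -0.251]]
stop [[0.704, -0.311], [0.392, -0.274]]
jar [[0.642, 0.065]]
can [[0.56, 0.065]]
crate [[0.555, 0.401], [0.565, 0.194], [0.415, 0.182], [0.408, 0.388]]
reag [[0.368, 0.047]]
beaker [[0.309, -0.358]]
wash [[0.71, 0.361]]
notebook [[0.743, -0.472]]
```

View pics/c1.png

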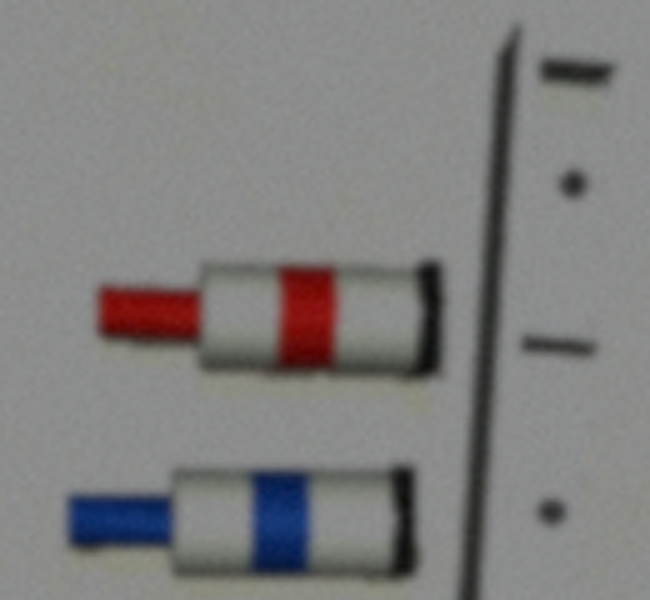

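View pics/c2.png

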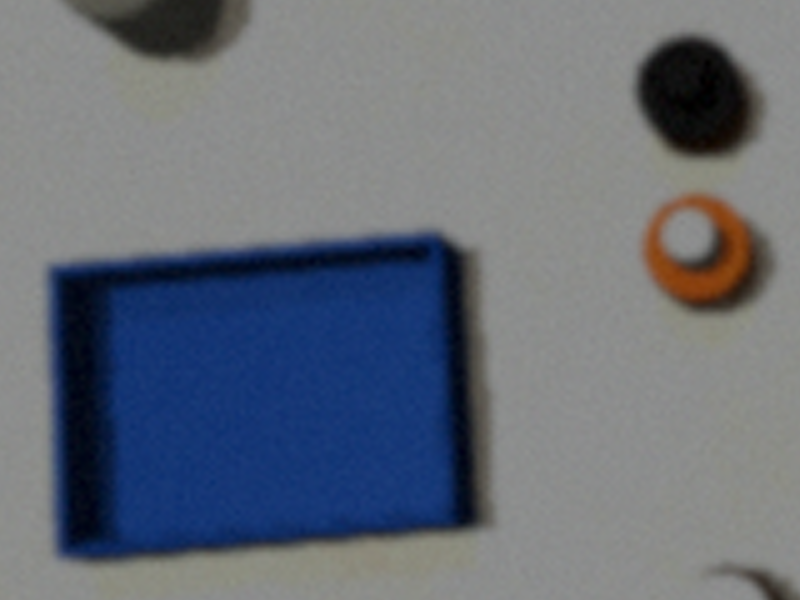

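The enlarged crops give these pixels. Red runs from cap (99,313) to foot (438,318), and blue from (70,521) to (411,520). The top edge of the stop face runs from (517,28) to (476,600). The crate rim corners are (50,268), (440,235), (452,522) and (62,553). The canister stem is at (690,235) and the jar at about (688,85). I'll move the wrist camera over the crate and jars to refine these.

Run:
```python
from h import *
A=lambda p:np.array(p)/5+[265,145]
B=lambda p:np.array(p)/5+[85,160]
f=lambda p,z:pix2w(p,z).round(4)[:,:2].tolist()
print("red",f(A([(99,313),(438,318)]),[.028,.03]))
print("blue",f(A([(70,521),(411,520)]),[.028,.03]))
print("stop top",f(A([(517,28),(476,600)]),.075),"foot",f(A([(500,60),(460,600)]),0))
print("crate",f(B([(50,268),(440,235),(452,522),(62,553)]),.06))
print("stem",f(B([(690,235),(688,85)]),.095))
R=down(0.08)
for p,y in [((0.45,0.30,0.36),0.08)]:
    s=r.observe(); 
    for yaw in (y,y+np.pi,):
        print(yaw,r.inverse_kinematics(p,down(yaw)))
# feasibility of raising for stop normal n: tilt t of tool from vertical (point dir), stop frame
ang=np.arctan2(-.037,.312) 
sx=np.array([np.cos(ang),np.sin(ang),0]); n=np.array([-sx[1],sx[0],0]); z=np.array([0,0,1.])
for x0 in(.45,.56):
  o=np.array([x0,-.285,0])
  for sg in(1,-1):
    for a0 in(0,20,40):
      out=[]
      for th in np.radians([90,70,45,20,0]):
        c,s=np.cos(th),np.sin(th)
        t=np.radians(a0)-(np.pi/2-th)   # pointing: -n*sin t - z cos t
        zt=-n*np.sin(t)-z*np.cos(t); y=sg*sx
        p=o+n*(.028*c+.152*s)+z*(.028*s+.152*c)+zt*.002
        q=r.inverse_kinematics(p,np.c_[np.cross(y,zt),y,zt]); out.append(None if q is None else np.round(q,2).tolist())
      print(x0,sg,a0,out)
```

```text
red [[0.5649, -0.091], [0.5577, -0.2712]]
blue [[0.4545, -0.0731], [0.4507, -0.2521]]
stop top [[0.7033, -0.3129], [0.4062, -0.277]] foot [[0.7062, -0.3166], [0.4097, -0.2804]]
crate [[0.5552, 0.4012], [0.5679, 0.1996], [0.4194, 0.1917], [0.4083, 0.3897]]
stem [[0.5591, 0.0657], [0.6367, 0.0664]]
0.08 [ 3.68430237e-01  3.20094091e-02  1.54651894e+00 -4.44089210e-16
  1.56306431e+00  2.88430237e-01]
3.221592653589793 [ 3.68430237e-01  3.20094091e-02  1.54651894e+00 -4.44089210e-16
  1.56306431e+00 -2.85316242e+00]
0.45 1 0 [[-0.52, 0.32, 1.96, -0.0, 0.86, -0.41], [-0.71, 0.31, 1.89, 0.31, 1.16, -0.75], [-0.9, 0.45, 1.73, 0.52, 1.57, -0.96], [-1.04, 0.72, 1.53, 0.66, 1.95, -1.04], [-1.1, 0.97, 1.34, 0.79, 2.23, -1.02]]
0.45 1 20 [[-0.31, 0.35, 1.98, -0.48, 0.81, 0.14], [-0.52, 0.22, 1.95, 0.0, 0.97, -0.4], [-0.79, 0.28, 1.83, 0.35, 1.33, -0.8], [-0.98, 0.51, 1.63, 0.53, 1.71, -0.99], [-1.08, 0.77, 1.43, 0.63, 2.01, -1.04]]
0.45 1 40 [[-0.12, 0.49, 1.94, -0.91, 0.95, 0.63], [-0.31, 0.25, 1.97, -0.44, 0.9, 0.08], [-0.62, 0.16, 1.9, 0.09, 1.12, -0.54], [-0.89, 0.33, 1.73, 0.37, 1.47, -0.8
[... 1191 characters left out ...]
17, -0.43], [-0.75, 0.5, 1.49, 0.42, 1.49, -0.74], [-0.9, 0.71, 1.3, 0.59, 1.78, -0.86]]
0.56 -1 0 [[-0.43, 0.51, 1.68, -0.0, 0.95, 2.83], [-0.59, 0.49, 1.63, 0.33, 1.21, 2.52], [-0.77, 0.61, 1.49, 0.6, 1.58, 2.33], [-0.9, 0.84, 1.3, 0.8, 1.95, 2.27], [-0.96, 1.08, 1.11, 0.99, 2.23, 2.32]]
0.56 -1 20 [[-0.26, 0.53, 1.69, -0.44, 0.92, -3.01], [-0.43, 0.43, 1.68, 0.0, 1.04, 2.83], [-0.66, 0.46, 1.57, 0.38, 1.36, 2.47], [-0.85, 0.66, 1.39, 0.62, 1.73, 2.3], [-0.95, 0.9, 1.2, 0.78, 2.01, 2.27]]
0.56 -1 40 [[-0.1, 0.65, 1.65, -0.84, 1.05, -2.61], [-0.25, 0.45, 1.69, -0.42, 1.0, -3.05], [-0.51, 0.37, 1.64, 0.09, 1.17, 2.71], [-0.75, 0.5, 1.49, 0.42, 1.49, 2.4], [-0.9, 0.71, 1.3, 0.59, 1.78, 2.28]]
```

Run:
```python
from h import *
p=r.observe()["eef_pos"]; r.move_straight([p[0],p[1],.38],max_speed=.3)
r.move_ptp([.41,.29,.40],down(0.08+np.pi/2)) if 0 else r.move_ptp([.42,.29,.40],down(.07))
r.dwell(.3)
P=wristpose(); np.savez("w1.npz",R=P[0],o=P[1]); im=vision.grab_frame("wrist")[:,:,::-1]
cv2.imwrite("pics/w1.png",cv2.resize(im,(800,600),interpolation=cv2.INTER_CUBIC))
r.move_ptp([.52,.06,.34],down(.07)); r.dwell(.3)
P=wristpose(); np.savez("w2.npz",R=P[0],o=P[1]); im=vision.grab_frame("wrist")[:,:,::-1]
cv2.imwrite("pics/w2.png",cv2.resize(im,(800,600),interpolation=cv2.INTER_CUBIC)); print(r.observe()["clock"])
```

```text
3.6417
```

View pics/w1.png

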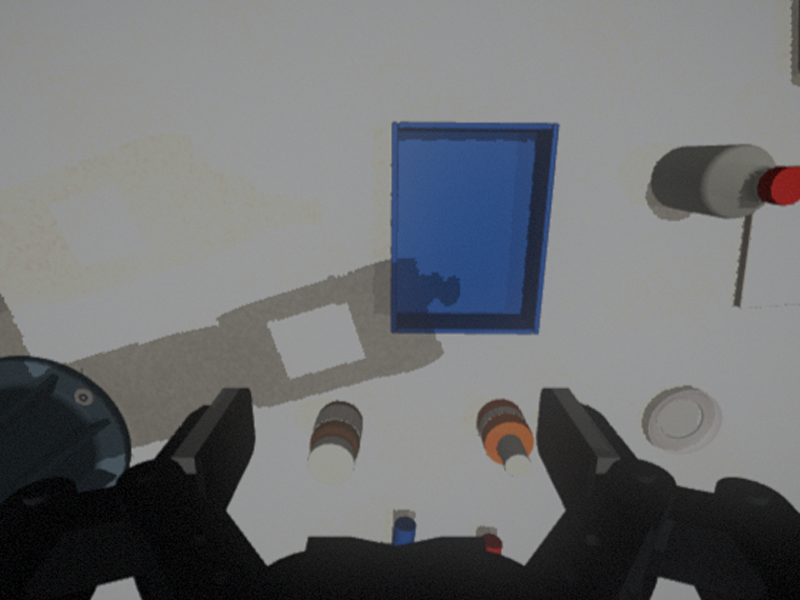

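View pics/w2.png

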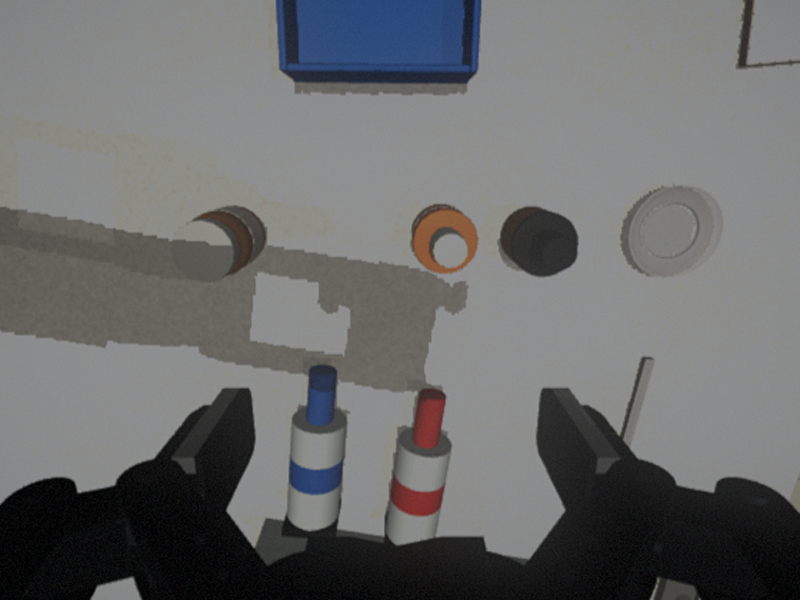

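In w1 the crate rim corners are (393,122), (559,124), (538,333) and (391,333). In w2 the canister stem top is at (449,249), the jar stem top at about (555,246), and the near crate rim corners at (283,72) and (478,75).

Run:
```python
from h import *
w1=np.load("w1.npz");w2=np.load("w2.npz");P1=(w1["R"],w1["o"]);P2=(w2["R"],w2["o"])
g=lambda p,z,P:pix2w(np.array(p)*.7,z,"wrist",P).round(4)[:,:2].tolist()
c=g([(393,122),(559,124),(538,333),(391,333)],.06,P1); print("crate",c,np.mean(c,0))
c=np.array(c); print(np.linalg.norm(c-np.roll(c,1,0),axis=1), "top-cam mean",np.mean([[0.5552, 0.4012], [0.5679, 0.1996], [0.4194, 0.1917], [0.4083, 0.3897]],0))
print("near rim",g([(283,73),(478,75)],.06,P2))
print("stems",g([(449,249),(555,246)],.095,P2))
print("tubes cap end top", g([(322,372),(431,395)],.04,P2))
print("crate_in from w1 (.006) left/bottom?",g([(391,333)],.06,P1))
```

```text
crate [[0.4104, 0.3939], [0.5601, 0.403], [0.5727, 0.2023], [0.4226, 0.1916]] [0.49145 0.2977 ]
[0.20266754 0.14997633 0.20109513 0.1504809 ] top-cam mean [0.4877  0.29555]
near rim [[0.4251, 0.1896], [0.5741, 0.1989]]
stems [[0.5614, 0.0694], [0.6429, 0.0775]]
tubes cap end top [[0.4591, -0.0678], [0.5658, -0.0848]]
crate_in from w1 (.006) left/bottom? [[0.4226, 0.1916]]
```

```bash
cat >> h.py <<'E'
C=np.array([.4905,.2963]); CY=.063
def crate(x,y): return C+np.array([x*np.cos(CY)-y*np.sin(CY),x*np.sin(CY)+y*np.cos(CY)])
ORI=down(CY+np.pi/2)
def ori(p,o=None):
    o=ORI if o is None else o; f=o@np.diag([-1,-1,1])
    q=[r.inverse_kinematics(p,k) for k in(o,f)]
    return min([(abs(a[5]),i) for i,a in enumerate(q) if a is not None])[1] and f or o if 0 else (o if q[1] is None or (q[0] is not None and abs(q[0][5])<=abs(q[1][5])) else f)
def stat(t):
    s=r.observe(); print(t,round(s["clock"],1),s["eef_pos"].round(4),"F",s["contact_force"].round(1),"open",round(s["opening"],4),"grip",round(s["grip_force"],1))
def pick(xy,z,up,force=80,yaw=None):
    o=ori([*xy,up],down(CY+np.pi/2 if yaw is None else yaw))
    p=r.observe()["eef_pos"]
    if p[2]<up-.005: r.move_straight([p[0],p[1],up],max_speed=.25)
    r.move_ptp([*xy,up],o); t=r.move_straight([*xy,z],max_speed=.15,threshold=15)
    if t: stat("TOUCHED going down"); return False
    r.gripper_close(force); stat("gripped"); r.move_straight([*xy,up],max_speed=.12); stat("lifted")
    return r.observe()["opening"]>.015
def place(xy,z,up,speed=.3):
    p=r.observe()["eef_pos"]; o=ori([*xy,up])
    r.move_straight([p[0],p[1],up],max_speed=.15)
    r.move_straight([*xy,up],o,max_speed=speed); r.dwell(.3); stat("over")
    if r.observe()["opening"]<.015: return False
    r.move_straight([*xy,z+.02],max_speed=.12); r.dwell(.2)
    t=r.move_straight([*xy,z-.004],max_speed=.03,threshold=4); stat(f"down {t}")
    r.ungrasp(); r.move_straight([*xy,up],max_speed=.15); stat("released"); return True
E
python3 - <<'E'
from h import *
if pick((.560,.068),.079,.19): print(place(crate(-.035,-.045),.086,.19))
E
```

```text
gripped 6.5 [0.5606 0.0678 0.0797] F [-0.6 -1.3  4.2] open 0.0261 grip 78.4
lifted 7.6 [0.5593 0.068  0.1889] F [-0.1  1.2 -3.1] open 0.0262 grip 78.7
over 11.4 [0.4584 0.2492 0.19  ] F [-0.4 -0.1 -3.3] open 0.0262 grip 78.7
down True 13.2 [0.4581 0.2492 0.0856] F [0.8 0.2 3.9] open 0.026 grip 80.1
released 14.6 [0.4577 0.249  0.1891] F [-0.1  0.  -0.1] open 0.0854 grip 0.0
True
```

Run:
```python
from h import *
if pick((.641,.074),.079,.19): print(place(crate(-.035,.045),.086,.19))
r.move_ptp([.50,.08,.36],down(.07)); r.dwell(.2)
P=wristpose(); np.savez("w3.npz",R=P[0],o=P[1])
cv2.imwrite("pics/w3.png",cv2.resize(vision.grab_frame("wrist")[:,:,::-1],(800,600),interpolation=cv2.INTER_CUBIC))
im=cv2.resize(vision.grab_frame("top")[:,:,::-1],None,fx=5,fy=5,interpolation=cv2.INTER_CUBIC)
cv2.imwrite("pics/t3.png",im[145*5:145*5+600,255*5:255*5+700])
```

```text
gripped 18.5 [0.6413 0.074  0.0795] F [ 0.5 -0.9  2.9] open 0.0262 grip 78.3
lifted 19.5 [0.6403 0.074  0.1888] F [-0.2  0.2 -2.9] open 0.0263 grip 78.5
over 23.4 [0.4528 0.339  0.19  ] F [ 0.6 -0.  -1.5] open 0.026 grip 78.7
down True 25.1 [0.4525 0.339  0.0854] F [0.2 1.3 3.6] open 0.0261 grip 79.1
released 26.5 [0.4521 0.3387 0.189 ] F [-0.2 -0.2  0.1] open 0.0854 grip 0.0
True
```

View pics/w3.png

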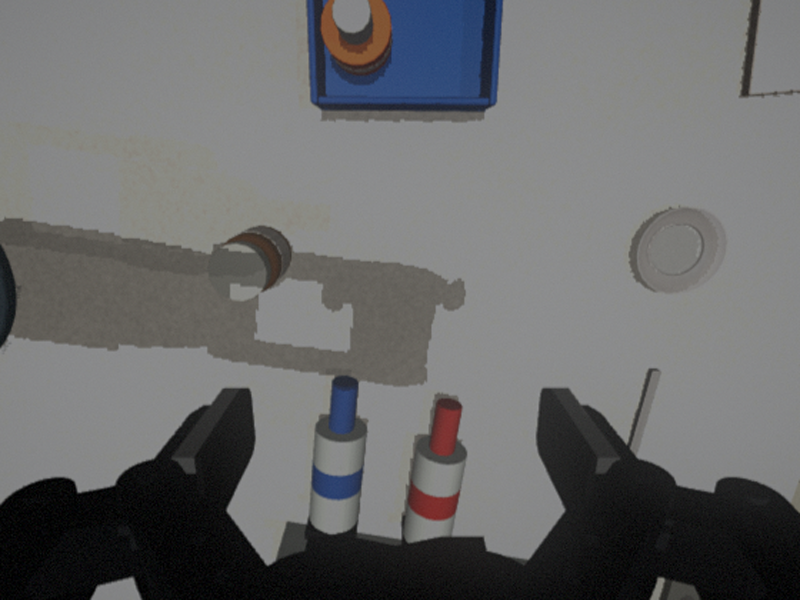

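The canister stands in the crate, the jar is just out of frame, and both tubes are where they were. Next I'll raise the red tube.

```bash
cat >> h.py <<'E'
ANG=np.radians(-6.9); SX=np.array([np.cos(ANG),np.sin(ANG),0]); N=np.array([-SX[1],SX[0],0]); Z=np.array([0,0,1.])
S0=np.array([.4062,-.2785,0])           # a point on the stop face
A0=np.radians(30); L=.155
def tool(t,sx=SX):                      # tool tilted t, pointing -n sin t - z cos t, closing along sx
    n=np.array([-sx[1],sx[0],0]); zt=-n*np.sin(t)-Z*np.cos(t); return np.c_[np.cross(sx,zt),sx,zt]
def go(g,R,**k): return r.move_straight(g+R[:,2]*.002,R,**k)   # g: grasp point
def grab_lying(cap_end,foot):
    cap_end,foot=np.array(cap_end),np.array(foot); a=(cap_end-foot)/np.linalg.norm(cap_end-foot)
    sx=np.array([a[1],-a[0],0]); R=tool(A0,sx); m=(cap_end+foot)/2+a*(L-.09); g=np.array([*m,.029])
    r.move_ptp(g-R[:,2]*.13,R)
    if go(g,R,max_speed=.12,threshold=12): stat("TOUCHED"); return False
    r.gripper_close(60); stat("gripped"); return True
def push_to_stop():
    R=tool(A0); s=r.observe(); g=s["eef_pos"]-s["orientation"][:,2]*.002
    go(g+Z*.001,R,max_speed=.03); r.dwell(.2); stat("aligned")
    t=go(g+Z*.001-N*.06,R,max_speed=.03,threshold=7); s=r.observe(); g=s["eef_pos"]-R[:,2]*.002
    print("contact",t,"L est",(g-S0)@N); stat(""); return t
def raise_tube(Lg=L):
    s=r.observe(); g0=s["eef_pos"]-s["orientation"][:,2]*.002; bn=bz=0.
    for k in range(1,16):
        th=np.pi/2*(1-k/15); c,s_=np.cos(th),np.sin(th); t=A0-(np.pi/2-th)
        d=N*(.028*c+Lg*(s_-1))+Z*(.028*(s_-1)+Lg*c)
        go(g0+d-N*bn+Z*bz,tool(t),max_speed=.08); F=r.observe()["contact_force"]; fn=F@N
        print(round(np.degrees(th)),"Fn %.1f Fz %.1f Fx %.1f"%(fn,F[2],F@SX),"bn %.4f bz %.4f"%(bn,bz))
        if fn<3: bn+=.001
        elif fn>10: bn-=.001 if fn<20 else .002
        if F[2]>8: bz+=.001 if F[2]<20 else .002
        elif F[2]<-3: bz-=.001
    stat("raised")
E
python3 - <<'E'
from h import *
w=np.load("w3.npz");P=(w["R"],w["o"])
print(pix2w(np.array([(344,381),(448,404)])*.7,.042,"wrist",P))
if grab_lying((.5654,-.088),(.558,-.268)): push_to_stop()
E
```

```text
[[ 0.45840782 -0.06429491  0.042     ]
 [ 0.56519101 -0.08240524  0.042     ]]
gripped 30.9 [ 0.5647 -0.1139  0.0277] F [0.2 1.5 3.7] open 0.026 grip 58.7
aligned 31.3 [ 0.5642 -0.1139  0.0283] F [ 0.1  0.2 -1.4] open 0.0264 grip 59.2
contact True L est 0.15772961872990662
 32.4 [ 0.5613 -0.1394  0.0278] F [ 2.3 -0.7 -1.1] open 0.0262 grip 59.2
```

Run:
```python
from h import *
push_to_stop()
im=cv2.resize(vision.grab_frame("top")[:,:,::-1],None,fx=5,fy=5,interpolation=cv2.INTER_CUBIC)
cv2.imwrite("pics/t4.png",im[145*5:145*5+600,265*5:265*5+650])
```

```text
aligned 32.8 [ 0.5613 -0.1394  0.0287] F [ 1.4  2.3 -2.7] open 0.0263 grip 59.3
contact True L est 0.15781430584074527
 33.2 [ 0.5612 -0.1393  0.0279] F [ 1.  -0.5 -1.9] open 0.0265 grip 59.2
```

View pics/t4.png

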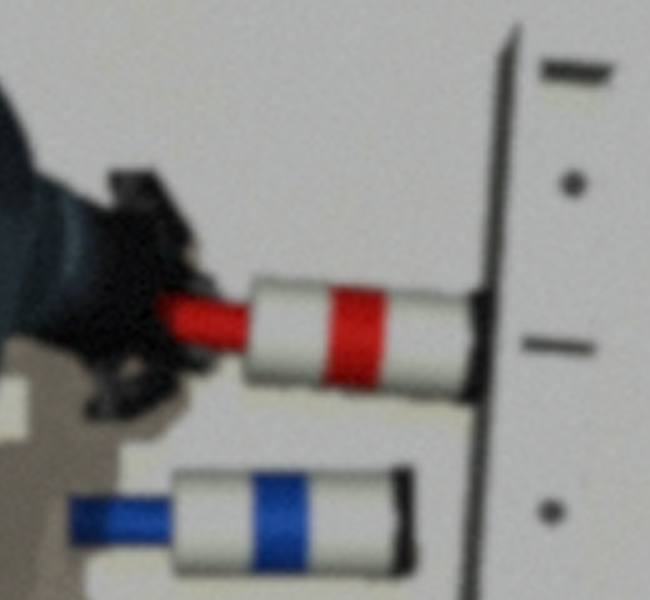

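The red foot butts flat on the stop (490,345) and is aligned with it. Raising it now.

Run:
```python
from h import *
raise_tube(.156)
```

```text
84 Fn 1.9 Fz -1.1 Fx 0.0 bn 0.0000 bz 0.0000
78 Fn 3.6 Fz -0.5 Fx -0.4 bn 0.0010 bz 0.0000
72 Fn 4.9 Fz 0.4 Fx -0.7 bn 0.0010 bz 0.0000
66 Fn 4.1 Fz 0.7 Fx -1.0 bn 0.0010 bz 0.0000
60 Fn 4.4 Fz 1.2 Fx -0.3 bn 0.0010 bz 0.0000
54 Fn 3.5 Fz 1.7 Fx -1.0 bn 0.0010 bz 0.0000
48 Fn 3.1 Fz 3.1 Fx -1.4 bn 0.0010 bz 0.0000
42 Fn 3.9 Fz 3.9 Fx -1.1 bn 0.0010 bz 0.0000
36 Fn 3.4 Fz 5.8 Fx -0.7 bn 0.0010 bz 0.0000
30 Fn 4.4 Fz 6.0 Fx -0.6 bn 0.0010 bz 0.0000
24 Fn 3.6 Fz 7.1 Fx 0.5 bn 0.0010 bz 0.0000
18 Fn 4.0 Fz 5.7 Fx 0.8 bn 0.0010 bz 0.0000
12 Fn 0.7 Fz 3.7 Fx -0.4 bn 0.0010 bz 0.0000
6 Fn 1.1 Fz 2.2 Fx 0.5 bn 0.0020 bz 0.0000
0 Fn 1.4 Fz 1.3 Fx 0.7 bn 0.0030 bz 0.0000
raised 38.2 [ 0.5458 -0.2663  0.1557] F [0.8 1.4 1.3] open 0.0263 grip 59.7
```

```bash
cat >> h.py <<'E'
def let_go():
    s=r.observe(); R=s["orientation"]; g=s["eef_pos"]-R[:,2]*.002; np.save("g.npy",g)
    r.dwell(.4); r.ungrasp(); r.dwell(.3); go(g-R[:,2]*.10,R,max_speed=.12); r.move_straight(r.observe()["eef_pos"]+[0,0,.12],max_speed=.25); print("cap at",g)
E
python3 - <<'E'
from h import *
let_go()
a=cv2.resize(vision.grab_frame("side")[120:300,170:400,::-1],None,fx=3,fy=3,interpolation=cv2.INTER_CUBIC)
cv2.imwrite("pics/s5.png",a)
E
```

```text
cap at [ 0.54554478 -0.26805982  0.1566606 ]
```

View pics/s5.png

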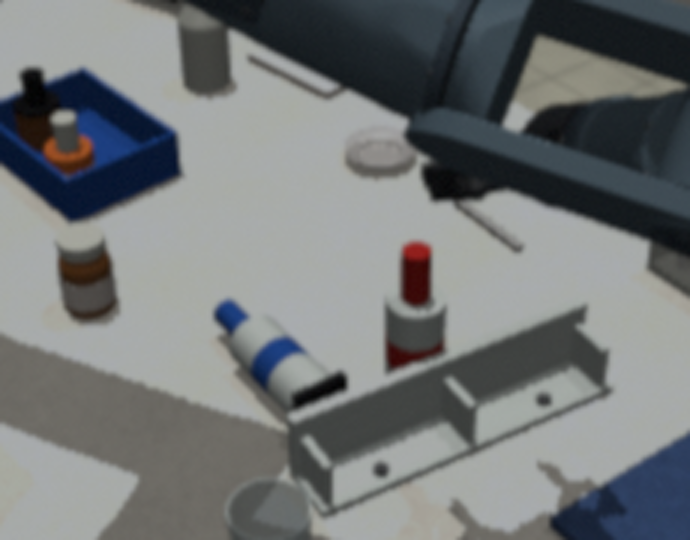

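The red tube stands upright at the stop (416,300), and the jar and canister stand upright in the crate. The blue tube seems to have shifted, with its foot now near the stop, so I'll re-measure it after packing the red one.

Run:
```python
from h import *
g=np.load("g.npy")
r.move_straight([g[0],g[1],.30],ori([g[0],g[1],.30],down(ANG+np.pi/2)),max_speed=.2)
if pick(g[:2],.1545,.25,yaw=ANG+np.pi/2): print(place(crate(.035,-.045),.1605,.25))
r.move_ptp([.50,.12,.36],down(.07)); r.dwell(.2)
P=wristpose(); np.savez("w6.npz",R=P[0],o=P[1])
cv2.imwrite("pics/w6.png",cv2.resize(vision.grab_frame("wrist")[:,:,::-1],(800,600),interpolation=cv2.INTER_CUBIC))
im=cv2.resize(vision.grab_frame("top")[:,:,::-1],None,fx=5,fy=5,interpolation=cv2.INTER_CUBIC)
cv2.imwrite("pics/t6.png",im[145*5:145*5+600,265*5:265*5+650])
```

```text
gripped 44.8 [ 0.5459 -0.2675  0.1552] F [-0.5  3.7  5.5] open 0.0264 grip 78.4
lifted 45.8 [ 0.545  -0.2679  0.2488] F [-0.1 -0.3 -4.9] open 0.0263 grip 78.9Traceback (most recent call last):
  File "<stdin>", line 4, in <module>
  File "h.py", line 33, in place
    r.move_straight([*xy,up],o,max_speed=speed); r.dwell(.3); stat("over")
    ~~~~~~~~~~~~~~~^^^^^^^^^^^^^^^^^^^^^^^^^^^^
host.MotionError: the arm cannot follow that straight line within its joint ranges
```

Run:
```python
from h import *
xy=crate(.035,-.045); s=r.observe(); print(s["qpos"].round(2), s["orientation"].round(2).tolist())
for o in (ORI,ORI@np.diag([-1,-1,1])): 
    print(np.trace(o.T@s["orientation"]), [np.round(r.inverse_kinematics([*p,.25],o),2).tolist() if r.inverse_kinematics([*p,.25],o) is not None else None for p in (s["eef_pos"][:2],(.53,0),xy)])
```

```text
[-0.65  0.25  1.52 -0.    1.37  1.04] [[0.99, -0.12, -0.0], [-0.12, -0.99, 0.0], [-0.0, -0.0, -1.0]]
-0.9664548992267724 [[-0.65, 0.25, 1.52, -0.0, 1.37, -2.29], [-0.22, 0.08, 1.72, -0.0, 1.35, -1.86], [0.25, 0.2, 1.58, -0.0, 1.36, -1.39]]
2.966452621805587 [[-0.65, 0.25, 1.52, -0.0, 1.37, 0.86], [-0.22, 0.08, 1.72, -0.0, 1.35, 1.28], [0.25, 0.2, 1.58, -0.0, 1.36, 1.75]]
```

```bash
sed -i 's|p=r.observe()\["eef_pos"\]; o=ori(\[\*xy,up\])|s=r.observe(); p=s["eef_pos"]; o=max((ORI,ORI@np.diag([-1,-1,1])),key=lambda k:np.trace(k.T@s["orientation"]))|' h.py
python3 - <<'E'
from h import *
print(place(crate(.035,-.045),.1605,.25))
r.move_ptp([.50,.12,.36],down(.07)); r.dwell(.2)
P=wristpose(); np.savez("w6.npz",R=P[0],o=P[1])
cv2.imwrite("pics/w6.png",cv2.resize(vision.grab_frame("wrist")[:,:,::-1],(800,600),interpolation=cv2.INTER_CUBIC))
im=cv2.resize(vision.grab_frame("top")[:,:,::-1],None,fx=5,fy=5,interpolation=cv2.INTER_CUBIC)
cv2.imwrite("pics/t6.png",im[145*5:145*5+600,265*5:265*5+650])
E
```

```text
over 48.5 [0.5284 0.2531 0.25  ] F [-0.3 -0.2 -4. ] open 0.0262 grip 78.9
down True 50.0 [0.5279 0.2537 0.161 ] F [-1.7  0.7  4.9] open 0.0261 grip 79.7
released 51.4 [0.5277 0.2534 0.2491] F [ 0.5 -0.4 -0.9] open 0.0853 grip 0.0
True
```

View pics/t6.png

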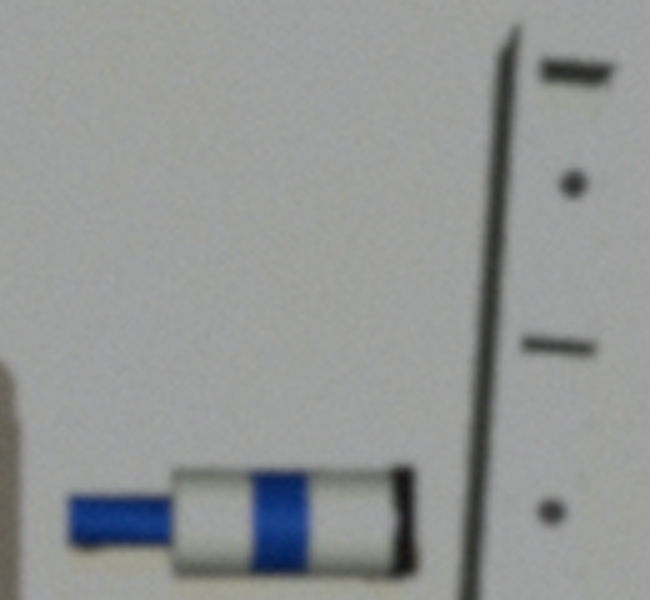

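The blue tube has not moved, still at (70,521) to (411,520). I'll handle it the same way as the red one.

```bash
sed -i 's/def push_to_stop():/def push_to_stop(dx=0):/; s/g=s\["eef_pos"\]-s\["orientation"\]\[:,2\]\*.002$/&+SX*dx/' h.py; sed -i '/^def raise_tube/,$ s/\.002+SX\*dx/.002/' h.py; grep -n "SX\*dx" h.py
python3 - <<'E'
from h import *
if grab_lying((.4565,-.070),(.4525,-.249)) and push_to_stop(.012) and push_to_stop(0):
    s=r.observe(); Le=(s["eef_pos"]-s["orientation"][:,2]*.002-S0)@N
    if .15<Le<.165 : raise_tube(.156); let_go()
    cv2.imwrite("pics/s7.png",cv2.resize(vision.grab_frame("side")[120:300,170:400,::-1],None,fx=3,fy=3,interpolation=cv2.INTER_CUBIC))
E
```

```text
51:    R=tool(A0); s=r.observe(); g=s["eef_pos"]-s["orientation"][:,2]*.002+SX*dx
gripped 56.1 [ 0.4561 -0.0955  0.0276] F [-0.4  3.2  4. ] open 0.0264 grip 58.6
aligned 56.9 [ 0.4679 -0.0969  0.0286] F [ 0.1 -0.7 -1.8] open 0.0262 grip 59.0
contact True L est 0.1577923902805669
 58.0 [ 0.4639 -0.1275  0.0279] F [ 0.7  0.8 -0.8] open 0.0266 grip 59.2
aligned 58.5 [ 0.4638 -0.1275  0.0288] F [ 0.4  1.8 -2.7] open 0.0266 grip 59.3
contact True L est 0.1578441494582137
 58.8 [ 0.4636 -0.1275  0.028 ] F [ 1.  -1.5 -0.7] open 0.0266 grip 59.1
84 Fn 2.2 Fz -1.5 Fx 1.2 bn 0.0000 bz 0.0000
78 Fn 5.6 Fz -1.4 Fx 0.4 bn 0.0010 bz 0.0000
72 Fn 5.6 Fz -0.3 Fx -0.3 bn 0.0010 bz 0.0000
66 Fn 4.9 Fz 2.0 Fx 0.3 bn 0.0010 bz 0.0000
60 Fn 4.9 Fz 3.0 Fx -0.2 bn 0.0010 bz 0.0000
54 Fn 5.4 Fz 2.8 Fx -0.0 bn 0.0010 bz 0.0000
48 Fn 3.4 Fz 3.2 Fx -0.8 bn 0.0010 bz 0.0000
42 Fn 1.9 Fz 3.0 Fx -1.4 bn 0.0010 bz 0.0000
36 Fn 3.4 Fz 5.8 Fx -1.4 bn 0.0020 bz 0.0000
30 Fn 3.1 Fz 6.6 Fx -0.9 bn 0.0020 bz 0.0000
24 Fn 3.1 Fz 6.4 Fx -1.6 bn 0.0020 bz 0.0000
18 Fn 2.2 Fz 5.8 Fx 0.2 bn 0.0020 bz 0.0000
12 Fn 2.1 Fz 3.4 Fx -0.7 bn 0.0030 bz 0.0000
6 Fn 1.3 Fz -1.4 Fx -0.8 bn 0.0040 bz 0.0000
0 Fn 3.2 Fz -1.8 Fx -0.6 bn 0.0050 bz 0.0000
raised 63.8 [ 0.4479 -0.2559  0.1562] F [-0.2  3.3 -1.8] open 0.0264 grip 59.5
cap at [ 0.44772223 -0.25758368  0.15718711]
```

View pics/s7.png

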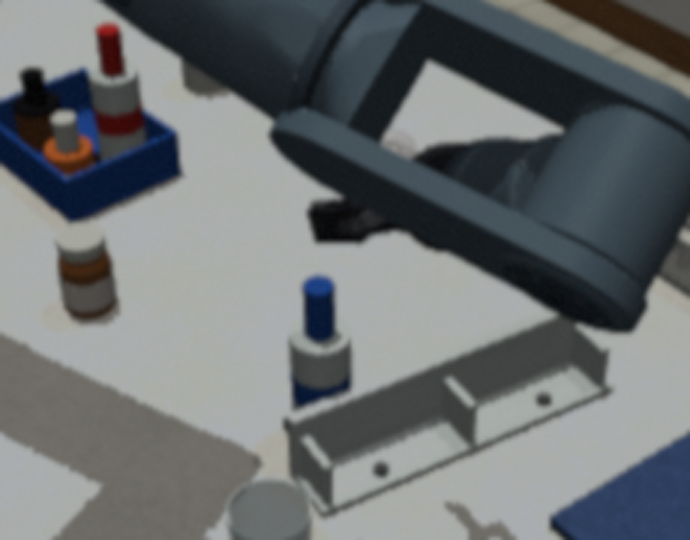

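The blue tube stands upright at the stop (320,340), and red, jar and canister are upright in the crate. I'll carry blue high so that it clears the red tube.

Run:
```python
from h import *
g=np.load("g.npy")
r.move_straight([g[0],g[1],.30],ori([g[0],g[1],.30],down(ANG+np.pi/2)),max_speed=.2)
if pick(g[:2],.1545,.25,yaw=ANG+np.pi/2): print(place(crate(.035,.045),.1605,.38))
p=r.observe()["eef_pos"]
r.move_ptp([.37,.24,.42],down(.07)); r.dwell(.3)
cv2.imwrite("pics/w8.png",cv2.resize(vision.grab_frame("wrist")[:,:,::-1],(800,600),interpolation=cv2.INTER_CUBIC))
stat("end")
```

```text
gripped 70.5 [ 0.4482 -0.2565  0.1551] F [1.3 5.  5.3] open 0.0269 grip 78.2
lifted 71.5 [ 0.4472 -0.2573  0.249 ] F [ 0.   0.2 -4.3] open 0.0264 grip 78.7
over 74.9 [0.5227 0.343  0.3801] F [ 0.4 -0.4 -4.8] open 0.0266 grip 78.6
down True 77.2 [0.5419 0.3454 0.2035] F [-0.4 -2.2  6.6] open 0.0266 grip 79.5
released 79.1 [0.5223 0.3432 0.3786] F [ 0.5 -0.2  0.1] open 0.0854 grip 0.0
True
end 81.0 [0.3701 0.24   0.4199] F [-0.9 -0.2  0.7] open 0.0853 grip 0.0
```

View pics/w8.png

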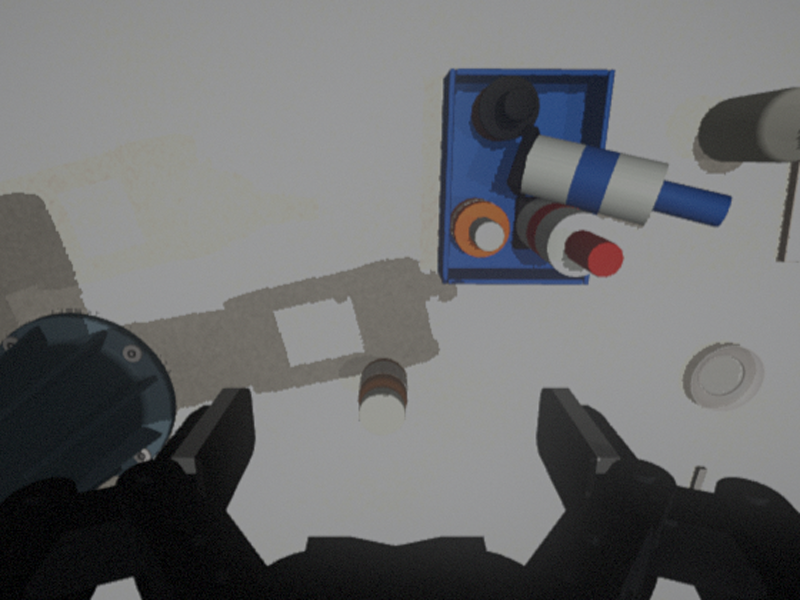

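The blue tube did not seat: it leans out over the crate's far wall (foot at about 522,165, cap at 712,205). I'll move the arm aside and take one combined top and side view for triangulation.

Run:
```python
from h import *
P=wristpose(); np.savez("w8.npz",R=P[0],o=P[1])
r.move_ptp([.40,-.08,.40],down(.07)); r.dwell(.3)
t=vision.grab_frame("top")[:,:,::-1]; s=vision.grab_frame("side")[:,:,::-1]
f=lambda a,x,y,w,h:cv2.resize(a[y:y+h,x:x+w],None,fx=4,fy=4,interpolation=cv2.INTER_CUBIC)
o=np.hstack([f(t,85,190,105,95),f(s,155,100,95,95)]); cv2.imwrite("pics/ts9.png",cv2.convertScaleAbs(o,alpha=1.5))
```

```text
(no output)
```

View pics/ts9.png

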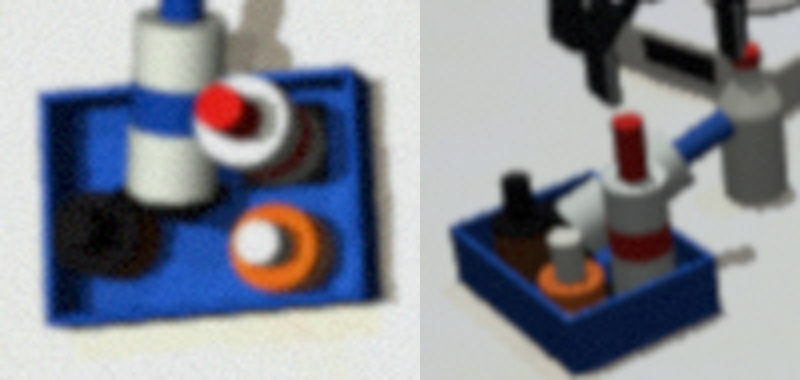

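```bash
cat > tri.py <<'E'
from h import *
def ray(uv,name,P=None):
    a=pix2w([uv],0.,name,P)[0]; o=(vision.camera_params(name)["origin"] if P is None else P[1]); d=a-o; return o,d/np.linalg.norm(d)
def tri(*rays):
    A=sum(np.eye(3)-np.outer(d,d) for o,d in rays); b=sum((np.eye(3)-np.outer(d,d))@o for o,d in rays)
    p=np.linalg.solve(A,b); print(p.round(4),"res",[round(float(np.linalg.norm(np.cross(p-o,d))),4) for o,d in rays]); return p
E
python3 - <<'E'
from tri import *
w=np.load("w8.npz");P=(w["R"],w["o"])
S=lambda u,v:ray((155+(u-420)/4,100+v/4),"side"); T=lambda u,v:ray((85+u/4,190+v/4),"top"); W=lambda u,v:ray((u*.7,v*.7),"wrist",P)
e=tri(S(724,124),W(727,208)); b=tri(S(680,153),W(660,193))
m=tri(T(176,25),W(655,192))   # shoulder centre
band=tri(T(172,107),W(597,180)); f=tri(T(175,190),W(525,163))
for x,y in((e,f),(b,f),(m,f)): d=(x-y);print(np.linalg.norm(d),d/np.linalg.norm(d))
# blue pixels from top for cap
im=vision.grab_frame("top"); h=cv2.cvtColor(im,cv2.COLOR_RGB2HSV); mk=((h[...,0]>100)&(h[...,0]<130)&(h[...,1]>120)).astype(np.uint8)
mk[212:]=0; mk[:,:100]=0; mk[:,160:]=0; ys,xs=np.nonzero(mk[:, :]); print(xs.min(),xs.max(),ys.min(),ys.max()); 
for v in range(ys.min(),212): print(v,xs[ys==v].min() if (ys==v).any() else None,xs[ys==v].max() if (ys==v).any() else None,end="; ")
E
```

```text
[0.6479 0.2918 0.125 ] res [0.003, 0.003]
[0.6018 0.2991 0.1059] res [0.0001, 0.0001]
[0.5896 0.2987 0.1166] res [0.0021, 0.0021]
[0.5411 0.3042 0.1048] res [0.0036, 0.0036]
[0.4928 0.3162 0.0481] res [0.0005, 0.0005]
0.17482168898137845 [ 0.88720902 -0.13929351  0.43983801]
0.12456513928504745 [ 0.87493553 -0.13702678  0.46444749]
0.119848570691757 [ 0.80719714 -0.14625376  0.5718764 ]
118 159 173 211
173 127 132; 174 127 135; 175 127 135; 176 127 135; 177 126 135; 178 126 135; 179 126 135; 180 126 135; 181 126 135; 182 126 135; 183 126 135; 184 126 135; 185 126 134; 186 126 134; 187 126 134; 188 126 134; 189 126 134; 190 126 134; 191 125 134; 192 125 134; 193 125 134; 194 126 134; 195 129 131; 196 None None; 197 None None; 198 None None; 199 None None; 200 None None; 201 None None; 202 None None; 203 None None; 204 None None; 205 None None; 206 None None; 207 None None; 208 152 159; 209 152 159; 210 154 159; 211 118 159;
```

Triangulation puts the cap end at (.648,.292,.125) with the axis raised about 27°; red, jar and canister still stand. I'll grip the cap, lift it clear, turn the tube upright in the air and set it down again.

```bash
cat > fix.py <<'E'
from h import *
a=np.array([.88,-.14,.455]); a/=np.linalg.norm(a); el=np.arcsin(a[2]); h=np.array([a[0],a[1],0])/np.hypot(a[0],a[1])
sx=np.array([h[1],-h[0],0]); G=np.array([.648,.292,.125])-a*.028; T0=np.radians(10); T1=T0-(np.pi/2-el)
F=np.diag([-1,-1,1])
def TL(t): return tool(t,sx)@FL
FL=np.eye(3)
E
python3 - <<'E'
import fix; from fix import *
print(G,np.degrees(el))
for fl in (np.eye(3),F):
    fix.FL=fl
    for p,t in((G+[0,0,.12],T0),(G,T0),(G+[0,0,.15],T0),(G+[-.03,0,.19],T1),(np.array([*crate(.032,.047),.38]),T1),(np.array([*crate(.032,.047),.16]),T1)):
        q=r.inverse_kinematics(p,TL(t)); print(None if q is None else np.round(q,2))
E
```

```text
[0.62337262 0.29591799 0.11226652] 27.049943062610627
[0.24 0.55 1.17 0.07 1.59 1.97]
[0.24 0.66 1.25 0.07 1.39 1.95]
[0.24 0.53 1.14 0.07 1.64 1.97]
[ 0.51  0.06  1.89 -0.98  0.64  2.89]
[ 0.69 -0.06  1.84 -0.89  0.87  2.84]
None
[ 0.24  0.55  1.17  0.07  1.59 -1.18]
[ 0.24  0.66  1.25  0.07  1.39 -1.19]
[ 0.24  0.53  1.14  0.07  1.64 -1.17]
[ 0.51  0.06  1.89 -0.98  0.64 -0.26]
[ 0.69 -0.06  1.84 -0.89  0.87 -0.3 ]
None
```

Run:
```python
import fix; from fix import *
from scipy.spatial.transform import Rotation as Ro
fix.FL=F
for x,y in((.62,0),(.6,-.1),(.62,-.15),(.55,-.1),(.5,-.1),(.62,.06)):
    for az in np.radians(range(-180,180,30)):
        R=Ro.from_euler("z",az).as_matrix()@TL(T1)
        q=[r.inverse_kinematics([x,y,z],R) for z in(.30,.158)]
        if all(k is not None for k in q): print(x,y,round(np.degrees(az)),[np.round(k,2).tolist() for k in q])
```

```text
0.62 0 -180 [[-0.18, 0.89, 0.72, -0.03, 2.45, 1.53], [-0.18, 1.01, 0.8, -0.02, 2.25, 1.54]]
0.62 0 -150 [[-0.04, 0.86, 0.77, -0.45, 2.34, 0.99], [-0.04, 0.99, 0.84, -0.39, 2.16, 1.1]]
0.62 0 -120 [[0.09, 0.72, 1.0, -0.7, 2.05, 0.64], [0.09, 0.86, 1.06, -0.65, 1.89, 0.78]]
0.62 0 -90 [[0.18, 0.51, 1.32, -0.86, 1.67, 0.41], [0.18, 0.68, 1.38, -0.85, 1.52, 0.58]]
0.62 0 -60 [[0.19, 0.26, 1.66, -0.99, 1.23, 0.19], [0.19, 0.46, 1.72, -1.09, 1.1, 0.43]]
0.62 0 0 [[-0.21, -0.2, 2.13, 0.15, 0.29, -1.75], [-0.21, 0.1, 2.21, 2.69, 0.1, 1.99]]
0.62 0 30 [[-0.51, -0.14, 2.08, 1.02, 0.8, -3.04], [-0.51, 0.14, 2.16, 1.4, 0.67, 2.73]]
0.62 0 60 [[-0.62, 0.1, 1.85, 0.97, 1.3, 2.87], [-0.62, 0.33, 1.92, 1.07, 1.14, 2.6]]
0.62 0 90 [[-0.58, 0.36, 1.52, 0.83, 1.69, 2.64], [-0.58, 0.55, 1.59, 0.82, 1.52, 2.45]]
0.62 0 120 [[-0.47, 0.6, 1.19, 0.64, 2.04, 2.4], [-0.47, 0.75, 1.25, 0.59, 1.86, 2.26]]
0.62 0 150 [[-0.33, 0.79, 0.89, 0.38, 2.32, 2.06], [-0.33, 0.92, 0.96, 0.33, 2.13, 1.97]]
0.6 -0.1 -180 [[-0.3, 0.86, 0.77, -0.18, 2.42, 1.35], [-0.3, 0.99, 0.84, -0.15, 2.22, 1.39]]
0.6 -0.1 -150 [[-0.16, 0.8
[... 3888 characters left out ...]
-0.83, 1.75, 0.45], [0.26, 0.72, 1.31, -0.82, 1.6, 0.61]]
0.62 0.06 -60 [[0.29, 0.31, 1.59, -0.97, 1.32, 0.23], [0.29, 0.51, 1.65, -1.04, 1.18, 0.46]]
0.62 0.06 0 [[-0.05, -0.17, 2.1, -0.29, 0.3, -1.23], [-0.05, 0.12, 2.19, 3.92, 0.12, 0.86]]
0.62 0.06 30 [[-0.37, -0.17, 2.1, 0.99, 0.69, -2.93], [-0.37, 0.12, 2.18, 1.48, 0.57, 2.75]]
0.62 0.06 60 [[-0.51, 0.05, 1.89, 1.0, 1.22, 2.93], [-0.51, 0.3, 1.96, 1.12, 1.06, 2.63]]
0.62 0.06 90 [[-0.49, 0.32, 1.58, 0.86, 1.62, 2.68], [-0.49, 0.51, 1.64, 0.86, 1.46, 2.49]]
0.62 0.06 120 [[-0.39, 0.56, 1.24, 0.68, 1.98, 2.45], [-0.39, 0.72, 1.3, 0.64, 1.8, 2.31]]
0.62 0.06 150 [[-0.26, 0.77, 0.93, 0.44, 2.28, 2.14], [-0.26, 0.9, 0.99, 0.39, 2.09, 2.04]]
```

```bash
cat >> fix.py <<'E'
FL=F
E
python3 - <<'E'
from fix import *
R=TL(T0); r.move_ptp(G-R[:,2]*.11,R)
if go(G,R,max_speed=.08,threshold=10): stat("TOUCHED")
r.gripper_close(90); stat("grip")
if r.observe()["opening"]>.015:
    for dz in (.03,.06,.09,.13): go(G+Z*dz,R,max_speed=.06); stat(dz)
E
```

```text
grip 86.5 [0.6232 0.2959 0.1105] F [ 0.7 -0.8  1.6] open 0.0261 grip 88.3
0.03 87.2 [0.6232 0.2962 0.1407] F [ 0.1  1.5 -3.7] open 0.0261 grip 88.7
0.06 87.8 [0.6231 0.296  0.1706] F [ 1.   1.9 -2.7] open 0.0262 grip 88.8
0.09 88.5 [0.6231 0.2959 0.2004] F [ 0.8  0.1 -4.4] open 0.0262 grip 88.9
0.13 89.3 [0.6228 0.2959 0.2399] F [ 0.3  0.6 -3.9] open 0.0261 grip 88.9
```

```bash
python3 - <<'E'
from fix import *
from scipy.spatial.transform import Rotation as Ro
g=G+Z*.13
for k,dz in ((.33,.04),(.66,.08),(1,.12)): go(g+Z*dz,TL(T0+(T1-T0)*k),max_speed=.1)
stat("upright")
R=Ro.from_euler("z",-np.pi/2).as_matrix()@TL(T1); b=np.array([.60,-.10,.36])
r.move_ptp(b+R[:,2]*.002,R); stat("over bench"); r.dwell(.3)
go(np.array([.60,-.10,.19]),R,max_speed=.15); r.dwell(.3)
print(go(np.array([.60,-.10,.13]),R,max_speed=.03,threshold=4)); stat("bench")
for n in("top","side"): cv2.imwrite(f"pics/{n}10.png",vision.grab_frame(n)[:,:,::-1])
E
python3 - <<'E'
import cv2,numpy as np
for n in("top","side"):
    im=cv2.imread(f"pics/{n}10.png"); h=cv2.cvtColor(im,cv2.COLOR_BGR2HSV)
    mk=((h[...,0]>100)&(h[...,0]<130)&(h[...,1]>130)&(h[...,2]>60)).astype(np.uint8)
    c,l,s,ce=cv2.connectedComponentsWithStats(mk)
    for i in range(1,c):
        if s[i,4]>25: print(n,s[i],ce[i].round(1))
E
```

```text
upright 91.0 [0.6256 0.2951 0.3601] F [ 0.3 -0.2 -4.3] open 0.0263 grip 88.7
over bench 92.5 [ 0.6    -0.1009  0.3588] F [ 0.4  0.8 -3.7] open 0.0262 grip 88.8
True
bench 95.6 [ 0.5997 -0.1017  0.1512] F [0.8 1.8 3.9] open 0.0263 grip 89.5
top [ 420  143   58   73 3811] [448.3 178.9]
top [282 177  11  13 110] [286.5 183.1]
top [ 96 211  39  60 222] [104.6 236.2]
top [104 215  29  26 587] [117.4 226.7]
side [164 156  34  25  78] [178.1 168.4]
side [196 156   7  15  57] [199.1 161.5]
side [200 159  28  18  48] [215.9 168.3]
side [283 166   9   6  42] [286.8 168.6]
side [ 355  261   96   68 3247] [402.1 293.7]
```

Run:
```python
from fix import *
s=r.observe(); R=s["orientation"]; g=s["eef_pos"]-R[:,2]*.002; np.save("g.npy",g)
r.ungrasp(); r.dwell(.3); go(g-R[:,2]*.10,R,max_speed=.12)
p=r.observe()["eef_pos"]; r.move_straight([p[0],p[1],.34],max_speed=.25)
r.move_ptp([.46,-.10,.30],down(-np.pi/2)) if 0 else r.move_ptp([.50,.10,.34],down(.0)); r.dwell(.2)
P=wristpose(); np.savez("w11.npz",R=P[0],o=P[1]); w=vision.grab_frame("wrist")[:,:,::-1]
t=vision.grab_frame("top")[:,:,::-1]; s=vision.grab_frame("side")[:,:,::-1]
f=lambda a,x,y,w,h,k:cv2.resize(a[y:y+h,x:x+w],(w*k,h*k),interpolation=cv2.INTER_CUBIC)
o=np.zeros((600,800,3),np.uint8)
o[:300,:300]=f(t,265,165,60,60,5); o[:300,300:600]=f(s,265,160,60,60,5)
o[300:,:400]=f(t,85,185,100,75,4)[:300]; o[300:600,400:800]=cv2.resize(w[200:410,150:430],(400,300),interpolation=cv2.INTER_CUBIC)
cv2.imwrite("pics/c11.png",cv2.convertScaleAbs(o,alpha=1.5)); print(g)
```

```text
[ 0.59991819 -0.10003123  0.15238648]
```

View pics/c11.png

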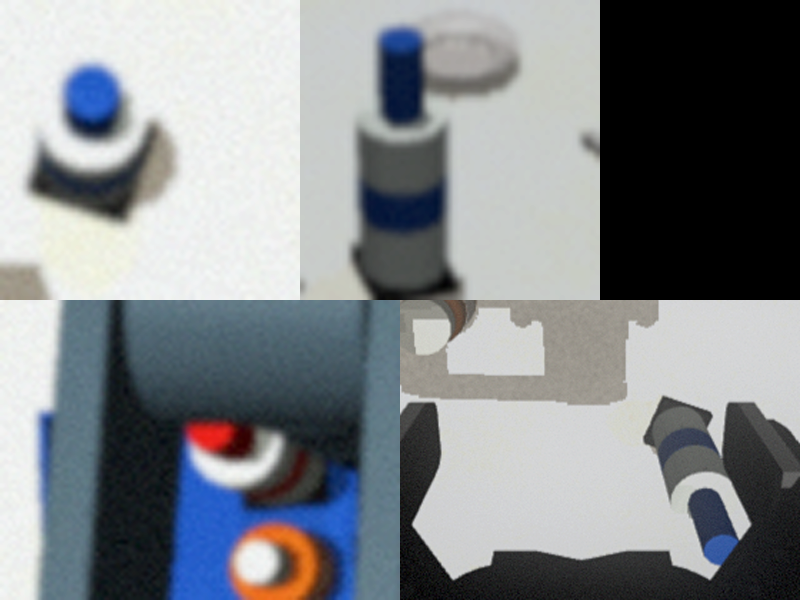

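The blue tube stands upright on the bench, with its foot turned about -17.3° (lower edge from (32,188) to (125,217) in the top crop). Red and canister stand in the crate. I'll regrasp from above so that the foot ends up square with the crate, and guard the descent.

Run:
```python
from h import *
g=np.load("g.npy"); yaw=-.303+np.pi/2; up=.38
if pick(g[:2],.1545,.25,force=110,yaw=yaw):
    z0=.1605; xy=crate(.034,.048); s=r.observe(); p=s["eef_pos"]
    o=max((ORI,ORI@np.diag([-1,-1,1])),key=lambda k:np.trace(k.T@s["orientation"]))
    r.move_straight([p[0],p[1],up],max_speed=.15)
    r.move_straight([*xy,up],o,max_speed=.2); r.dwell(.4); stat("over")
    t=r.move_straight([*xy,z0+.06],max_speed=.1,threshold=9); r.dwell(.3); stat(f"mid {t}")
    if not t:
        t=r.move_straight([*xy,z0+.02],max_speed=.04,threshold=6); r.dwell(.3); stat(f"low {t}")
    if not t:
        t=r.move_straight([*xy,z0-.004],max_speed=.03,threshold=4); stat(f"down {t}")
```

```text
gripped 102.2 [ 0.6006 -0.0995  0.1555] F [1.  3.8 6.4] open 0.0259 grip 108.7
lifted 103.2 [ 0.5992 -0.0999  0.2487] F [-0.3  0.5 -3.8] open 0.026 grip 108.0
over 107.0 [0.5215 0.3462 0.38  ] F [ 1.3  0.  -4.1] open 0.0257 grip 108.1
mid False 109.1 [0.5215 0.3464 0.2207] F [ 0.2 -0.6 -3.1] open 0.026 grip 108.1
low True 109.7 [0.522  0.3465 0.2158] F [ 0.5 -0.7  5. ] open 0.0257 grip 109.6
```

Run:
```python
from h import *
w=np.load("w8.npz");P=(w["R"],w["o"])
def loc(xy): d=np.array(xy[:2])-C; return [round(float(d[0]*np.cos(CY)+d[1]*np.sin(CY)),4),round(float(-d[0]*np.sin(CY)+d[1]*np.cos(CY)),4)]
for n,p,z in(("jar lid",(505,107),.061),("jar stem",(518,105),.101),("can stem",(489,237),.101),("can lid",(480,227),.061),("red cap",(604,258),.186),("TL",(447,70),.06),("TR",(614,70),.06),("BR",(588,283),.06),("BL",(443,283),.06)):
    q=pix2w([np.array(p)*.7],z,"wrist",P)[0]; print(n,q.round(4)[:2],"crate",loc(q))
w=np.load("w8.npz");
```

```text
jar lid [0.464  0.3648] crate [-0.0221, 0.07]
jar stem [0.4667 0.3629] crate [-0.0196, 0.068]
can stem [0.4562 0.2489] crate [-0.0372, -0.0451]
can lid [0.4542 0.2524] crate [-0.039, -0.0415]
red cap [0.5273 0.2517] crate [0.0339, -0.0468]
TL [0.4071 0.3924] crate [-0.0772, 0.1012]
TR [0.5594 0.403 ] crate [0.0754, 0.1022]
BR [0.5728 0.2026] crate [0.0762, -0.0987]
BL [0.4232 0.1922] crate [-0.0737, -0.0997]
```

The jar has been knocked to about (-.021,.069) in the crate frame, and blue's foot lands on its lid. I'll stand blue back on the bench, find the jar again by image code and move it back.

```bash
cat > jar.py <<'E'
from h import *
def look():
    r.move_ptp([.37,.24,.42],down(.07)); r.dwell(.3); P=wristpose(); return vision.grab_frame("wrist"),P
def loc(xy): d=np.array(xy[:2])-C; return [round(float(d[0]*np.cos(CY)+d[1]*np.sin(CY)),4),round(float(-d[0]*np.sin(CY)+d[1]*np.cos(CY)),4)]
def jar(im,P):
    hs=cv2.cvtColor(im,cv2.COLOR_RGB2HSV); mk=((hs[...,2]<62)&(hs[...,1]<90)).astype(np.uint8); mk[:50]=0; mk[200:]=0; mk[:,:300]=0; mk[:,440:]=0
    mk=cv2.morphologyEx(mk,cv2.MORPH_OPEN,np.ones((9,9),np.uint8))
    c,l,s,ce=cv2.connectedComponentsWithStats(mk)
    for i in range(1,c):
        if s[i,4]>300: q=pix2w([ce[i]],.066,"wrist",P)[0]; print("dark",s[i],ce[i].round(1),q.round(4),loc(q))
E
python3 - <<'E'
from jar import *
im=cv2.resize(cv2.imread("pics/w8.png")[:,:,::-1],(560,420),interpolation=cv2.INTER_AREA); w=np.load("w8.npz"); jar(im,(w["R"],w["o"]))
p=r.observe()["eef_pos"]; r.move_straight([p[0],p[1],.38],max_speed=.15)
r.move_straight([.60,-.10,.38],max_speed=.2); r.move_straight([.60,-.10,.18],max_speed=.15); r.dwell(.3)
print(r.move_straight([.60,-.10,.145],max_speed=.03,threshold=4)); stat("bench")
r.ungrasp(); r.dwell(.2); r.move_straight([.60,-.10,.30],max_speed=.2)
im,P=look(); cv2.imwrite("pics/w12.png",im[:,:,::-1]); jar(im,P); stat("")
E
```

```text
dark [ 331   53   46   45 1750] [354.2  76.1] [0.4641 0.3628 0.066 ] [-0.0222, 0.068]
True
bench 116.0 [ 0.6    -0.0998  0.1553] F [1.1 0.1 4.3] open 0.0256 grip 109.3
dark [ 330   53   47   45 1506] [352.4  73.7] [0.4616 0.365  0.066 ] [-0.0245, 0.0704]
 119.6 [0.3703 0.2398 0.4198] F [-0.7 -0.1  0.2] open 0.0852 grip 0.0
```

Run:
```python
from jar import *
xy=crate(-.023,.068); 
r.move_ptp([*xy,.26],ori([*xy,.26],down(CY)))
if pick(xy,.086,.115,yaw=CY):
    d=crate(-.037,.046); r.move_straight([*d,.115],max_speed=.08); r.dwell(.2)
    print(r.move_straight([*d,.08],max_speed=.03,threshold=4)); stat("jar down")
    r.ungrasp(); r.move_straight([*d,.25],max_speed=.2)
im,P=look(); cv2.imwrite("pics/w13.png",im[:,:,::-1]); jar(im,P)
```

```text
gripped 122.0 [0.4636 0.3629 0.0865] F [ 0.9 -0.9  3.3] open 0.0265 grip 78.2
lifted 122.4 [0.4634 0.3628 0.1151] F [-1.   0.3 -1.8] open 0.0261 grip 78.6
True
jar down 124.0 [0.4506 0.3398 0.0865] F [-0.2 -0.1  5.3] open 0.0259 grip 79.0
dark [ 320   72   44   42 1493] [341.5  93.1] [0.4491 0.3406 0.066 ] [-0.0386, 0.0468]
```

Jar is back in its place at (-.038,.046). Now blue goes in.

Run:
```python
from jar import *
up=.38; z0=.1605; t=False
r.move_ptp([.60,-.10,.30],ori([.6,-.1,.3]))
if pick((.60,-.10),.1545,.25,force=110):
    xy=crate(.034,.047); s=r.observe(); p=s["eef_pos"]
    o=max((ORI,ORI@np.diag([-1,-1,1])),key=lambda k:np.trace(k.T@s["orientation"]))
    r.move_straight([p[0],p[1],up],max_speed=.15)
    r.move_straight([*xy,up],o,max_speed=.2); r.dwell(.4); stat("over")
    t=r.move_straight([*xy,z0+.06],max_speed=.1,threshold=9); r.dwell(.3); stat(f"mid {t}")
    if not t:
        t=r.move_straight([*xy,z0+.015],max_speed=.04,threshold=8); r.dwell(.3); stat(f"low {t}")
    if not t:
        t=r.move_straight([*xy,z0-.004],max_speed=.03,threshold=4); stat(f"down {t}")
        if t and r.observe()["eef_pos"][2]<.165:
            r.ungrasp(); r.dwell(.2); r.move_straight([*xy,.38],max_speed=.2)
            im,P=look(); cv2.imwrite("pics/w14.png",im[:,:,::-1]); jar(im,P)
            h=cv2.cvtColor(im,cv2.COLOR_RGB2HSV)
            for n,lo,hi in(("red",0,6),("orange",8,18),("blue",100,130)):
                mk=((h[...,0]>=lo)&(h[...,0]<=hi)&(h[...,1]>120)&(h[...,2]>50)).astype(np.uint8)
                c,l,s,ce=cv2.connectedComponentsWithStats(mk)
                for i in range(1,c):
                    if s[i,4]>60: q=pix2w([ce[i]],.186,"wrist",P)[0]; print(n,s[i],ce[i].round(1),"at z=.186",loc(q))
            stat("")
```

```text
gripped 130.1 [ 0.6005 -0.0998  0.1552] F [0.7 2.7 4. ] open 0.0256 grip 107.9
lifted 131.0 [ 0.5993 -0.0998  0.2487] F [ 0.1  0.1 -5.1] open 0.0253 grip 108.1
over 134.8 [0.5215 0.3452 0.38  ] F [-0.1 -0.4 -3. ] open 0.0259 grip 108.2
mid False 136.9 [0.5215 0.3454 0.2207] F [-0.4  0.5 -3. ] open 0.0261 grip 108.2
low False 138.4 [0.5215 0.3454 0.1757] F [ 0.1 -0.4 -3.2] open 0.0257 grip 108.2
down True 138.9 [0.5214 0.3456 0.1612] F [-0.3 -0.1  4.3] open 0.0256 grip 108.9
dark [ 319   72   56   42 1734] [344.5  94.1] [0.4543 0.3397 0.066 ] [-0.0334, 0.0455]
red [411 165  25  24 457] [423.2 176.4] at z=.186 [0.0337, -0.0422]
orange [318 141  38  39 668] [334.3 157.5] at z=.186 [-0.0629, -0.0227]
blue [ 310   49  120  147 5655] [354.  112.3] at z=.186 [-0.0453, 0.0232]
blue [419  72  28  28 596] [432.5  85.8] at z=.186 [0.031, 0.049]
blue [415 113   7  34 111] [417.8 129.2] at z=.186 [0.0217, 0.007]
blue [323 195  85   4 181] [364.9 196.4] at z=.186 [-0.027, -0.0648]
 142.8 [0.3701 0.2401 0.4199] F [ 1.  -0.   0.4] open 0.0855 grip 0.0
```

```bash
python3 -c "
from cell import r, vision, job_done
print(job_done())"
```

```text
the job is handed in; nothing more can be done
None
```

The red and blue tubes were each raised upright at the stop and now stand in the crate with the jar and canister (no yellow tube or green case was out); I handed the job in at about 143 s without seeing a verdict, after having to redo a failed blue placement and move the knocked jar back.

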